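# Line up a bracket plate stack with a tapered pin and bolt it

## Robot

A 6-joint arm with a two-finger parallel gripper is mounted at the origin on the work surface. World frame = base frame: x ahead of the robot, y to its left, z up, the work surface at z = 0. Lengths are in m, angles in degrees, forces in N, time in s.
With the tool pointing down it reaches from about 0.4 to 0.825 m from the base axis. Payload 7 kg.
Tool frame: the origin (TCP) lies on the centre line of the jaws, within the pads' length; the fingertips stand 19 mm ahead of it and the grasp point (between the pads) is the TCP; z points along the fingers, y is the line along which they close (so a half turn about z gives the same grasp; the last joint's range is limited). The gripper opens to 88 mm and grips with 3 to 60 N. Pads are 19 mm wide; open, the fingers measure 130 mm over their backs; the gripper's body (78 mm by 193 mm) begins 47 mm behind the grasp point.
Start: joints at [93.341, 20.546, 0.682, 0, -70.136, -16.507], TCP at [0.154, 0.657, 0.246] pointing down, gripper open.
Joint ranges: [-176.03, 176.03], [-82.01, 121.73], [-58.28, 71.71], [-173.87, 95.51], [-174.79, -0.11], [-173.66, 173.66]. Speed limits (degrees/s): [136.94, 136.94, 172.46, 180, 180, 180].

## Interface

Orientations are given as [roll, pitch, yaw] about the fixed x, y, z axes, in that order (R = Rz(yaw) Ry(pitch) Rx(roll)).
In Python, from plant import get_state, capture, close_job gives the robot as it stands.
- The arm moves only by the tool apply_moves, never from a script. Its argument "targets" is a list of rows, each a list of 7 numbers: the opening, from 0 (shut) to 1 (fully open), then the shift along the tool's x, y, z normalised to -1 to 1, where 1 is 1000 mm, then the turn, a rotation vector about the tool's x, y, z normalised to -1 to 1, where 1 is 90 degrees. In form: [[claw, tx, ty, tz, ax, ay, az], ...]. A call has 1 to 20 rows; each row shifts and turns the commanded pose from where the row before left it, along the tool's axes as they then stand; what a row does not reach is not made up. A row lasts 1/12 s, in which the tool goes at most 41.7 mm and 7.16 degrees, less where a joint would pass 70% of its speed; a pose out of reach is approached as far as the arm can. A call with a number of a shift or a turn outside -1 to 1 is refused whole. A call with a gripper value outside its range is refused whole. The fingers move at their own pace and stop on an object; "newtons" is the grip in N (left out, the last holds). Time passes only in rows, so rows that do not move let the fingers close. It gives the time, the measured TCP pose, the force, the opening and the grip force at its end, in the units of the state.
- get_state(): the state, without advancing time (a new reading comes with each control period).
- capture(name): name is "scene" or "top" or "wrist"; returns a dict with "frame" (400x640x3 uint8, red, green, blue), "range_z" (400x640 float32, m along the optical axis (not along the pixel's ray), 0 where there is no reading), "camera_matrix" (3x3 intrinsics, pixels), "T" (4x4, takes a point from camera to world coordinates). Camera axes: x right, y down, z forward; pixel columns grow to the right and rows downward; lengths in m; the calibration is good to about 2 mm. A picture is of the moment at which its call begins.
- close_job(): hands the job in; it is judged then, once.
The state is a dict: "time_s": time; "joints": joint angles; "qd": joint speeds; "joint_torque": joint torques, N m; "tcp_pos": TCP position; "eef_rot": TCP orientation; "contact_force": force on the tool from outside, world axes, zero at the start; "moment": the same for the moment, N m; "gripper_width": finger opening in m; "gripper_force": force on a finger pad.
Only numpy, scipy, OpenCV 4.12 (cv2) and the standard library are available. Lean on these libraries where they do the work, as an engineer would, in place of code of your own. Each camera call takes 0.05 s, during which the arm holds its last target. There are 200 camera calls.

## Task

The aluminium cover plate in the jig has slipped sideways, so its holes no longer sit over those in the plate below. Take the tapered pin from its stand, feel for the hole in the lower plate and drive the pin gently down through the larger hole of both plates until its collar sits flat on the cover plate, so that it pulls the plates into line; do not push the plates with the gripper itself. Leave the pin there, then put the bolt from the other stand fully home in the smaller hole, without forcing it or disturbing the loose things on the bench.

Things in the scene. Friction and masses are not known exactly. Their poses are not given: they have to be found in the camera images.
- jig: Grey jig fixed to the bench, 170 (x) by 130 (y) by 75 mm high, carrying two stacked plates, each 10 mm thick; top of the cover 75 mm above the bench, 45 mm of open space under the lower plate. Origin: centre of the underside; z up, x along the row of holes (pin hole at x = -30 mm, bolt hole at x = +30 mm), y the way the cover slides.
- lower_hole_nominal (a point): Where the round 21.5 mm pin hole of the dark lower plate should be (its mouth, 65 mm above the bench; axes as the jig). The lower plate is clamped and does not give, but sits up to 9 mm off in jig x and in jig y, not measured: feel for it with the pin. Its round 13 mm bolt hole lies exactly 60 mm along jig +x from its pin hole, so the seated pin shows where that is.
- cover (a joint): Sideways slide of the aluminium cover plate (138 by 85 by 10 mm) along jig y, in m; 0 when its holes are on the jig's centre line, positive towards jig +y. It starts 11 to 13 mm to the +y side, can move 20 mm either way and is held by friction of about 4 N, so the pin's tip in its slot can drag it; it cannot lift, tilt or turn.
- cover_pin_hole (a point): Centre of the mouth of the larger hole in the cover plate, on its top face: a slot 40 mm along jig x by 21.5 mm along jig y. Moves with the cover. Axes as the jig.
- cover_bolt_hole (a point): Centre of the mouth of the smaller hole in the cover plate, on its top face: a slot 32 mm along jig x by 13 mm along jig y. Moves with the cover. Axes as the jig.
- pin: Steel tapered alignment pin, about 250 g, upright in its wooden stand. Origin: centre of the underside of its collar, z up along the pin towards the handle. Above the origin: collar 38 mm diameter and 6 mm thick, then a round handle 24 mm diameter and 45 mm long (z = 6 to 51 mm). Below: straight shank 20 mm diameter for 22 mm, then a taper down to a 15 mm flat tip at z = -47 mm.
- pin_tip (a point): Centre of the tapered pin's tip, 47 mm below its origin.
- pin_stand: Square block of brown wood fixed to the bench, 75 by 75 mm, 78 mm high, with one 22 mm hole through it in which the pin stands, collar on the block. Origin: centre of the underside.
- bolt: Steel bolt, about 80 g, upright in its grey stand. Origin: centre of the underside of its collar, z up towards the head. Above: collar 25 mm diameter and 4 mm thick, then a round head 20 mm diameter and 26 mm tall (z = 4 to 30 mm). Below: plain shank 9 mm diameter, 40 mm long, its last 8 mm tapering to 4 mm. It is not screwed, only pushed in.
- bolt_tip (a point): Centre of the bolt's tip, 40 mm below its origin.
- bolt_stand: Square block of grey plastic fixed to the bench, 60 by 60 mm, 65 mm high, with one 10.5 mm hole through it in which the bolt stands, collar on the block. Origin: centre of the underside.
- sleeve_a: Loose chromed sleeve standing on the bench, 26 mm diameter, 32 mm high; leave alone.
- sleeve_b: Second loose chromed sleeve, 26 mm diameter, 32 mm high; leave alone.
- locknut: Loose brass ring, 44 mm diameter, 10 mm high; leave alone.
- washer: Loose white plastic washer, 40 mm diameter, 5 mm high; leave alone.
- driver: Loose screwdriver with yellow handle lying on the bench; leave alone.
- spanner: Loose steel spanner lying on the bench; leave alone.
Mind the look-alikes: they are no part of the job. Leave any green look-alike of the pin alone.

How it is judged:
By the outcome, as a careful person would: the job done as asked, in the order asked, and still so for the second after the job is handed in, with the robot touching nothing.
It also fails if it takes over 72 s, if anything falls off the work surface, if the arm or the gripper's body presses on something with over 40 N, if the wrist force passes 120 N, or if a joint passes its speed limit or range.

## Working session

There is one attempt and no reset: what is moved stays moved. The work goes in short steps, Python scripts to look and compute and a tool call to move; the robot and the scene stay as the last step left them, time stands still between calls to the robot, and variables do not carry over. Pictures are saved under pics/ and viewed, at most 10 in all, crops included, and the job is handed in when it is done.

Besides the shell and the picture viewer there is one more tool, called in YAML: its name, and indented under it one key for each argument. apply_moves: Moves the arm, as the interface text tells. Scaled input: -1 to 1 covers 1000 mm each way for a shift and 90 degrees each way for a turn. Its arguments: {"type":"object","properties":{"targets":{"type":"array","items":{"type":"array","items":{"type":"number"}}},"newtons":{"type":"number"}},"required":["targets"]}

```bash
ls; mkdir -p pics
cat > h.py <<'E'
import numpy as np, cv2
from plant import get_state, capture, close_job
def snap(n,f=None):
    c=capture(n)
    if f: cv2.imwrite('pics/'+f,c['frame'][:,:,::-1])
    np.savez('last_'+n,**c); return c
def cloud(c):
    K=np.array(c['camera_matrix']);z=c['range_z'];v,u=np.mgrid[:z.shape[0],:z.shape[1]]
    P=np.stack([(u-K[0,2])/K[0,0]*z,(v-K[1,2])/K[1,1]*z,z],-1)
    T=np.array(c['T']);return P@T[:3,:3].T+T[:3,3]
E
python3 - <<'E'
from h import *
print(get_state())
a=snap('top','top.png');b=snap('scene','scene.png')
print(a['T'],a['camera_matrix'])
E
```

```text
pics
{'time_s': 0.0, 'joints': array([ 9.33417508e+01,  2.05920890e+01,  6.33111964e-01, -1.96059418e-02,
       -7.01362996e+01, -1.65076810e+01]), 'qd': array([-0.00544993,  0.11486255, -0.01539064, -0.08057394, -0.01324661,
       -0.08691404]), 'joint_torque': array([ 6.34057469e-04, -5.82718027e+01,  2.93066901e+01,  6.99789271e+00,
        7.08003514e-03, -1.44859014e-04]), 'tcp_pos': array([0.1536599 , 0.65679954, 0.24461188]), 'eef_rot': array([ 1.79903413e+02, -9.40380297e-03, -1.31725994e+01]), 'contact_force': array([-0.12390402,  0.45447454,  0.1449287 ]), 'moment': array([-0.04271321,  0.02125944,  0.00578249]), 'gripper_force': 0.0, 'gripper_width': 0.08800159359608148}
[[ 0.02946482 -0.98871142  0.14690664  0.4606944 ]
 [-0.99910559 -0.03359082 -0.02568411 -0.05382946]
 [ 0.03032888 -0.14601847 -0.98881685  0.86075248]
 [ 0.          0.          0.          1.        ]] [[390.03397557   0.         317.07354462]
 [  0.         390.03397557 202.1566005 ]
 [  0.           0.           1.        ]]
```

View pics/top.png

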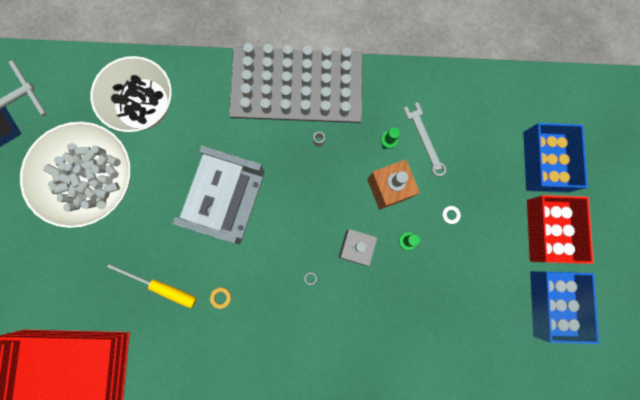

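View pics/scene.png

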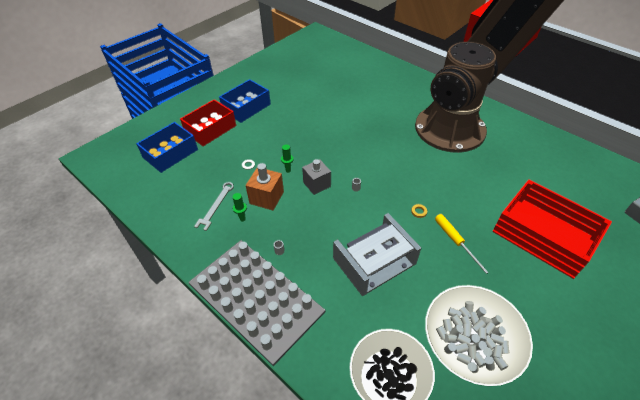

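The top view shows the pin in its brown stand at (400,180) and the bolt in its grey stand at (360,247). The jig is at (220,195), with the large slot at (207,206) and the small slot at (216,178). Pin look-alikes are the green pins at (391,138) and (410,240), the grey pegs in the rack, and the sleeves at (319,138) and (310,279). I choose the steel pin on the brown block.

Run:
```python
from h import *
c=np.load('last_top.npz');P=cloud(c)
def reg(n,u0,u1,v0,v1,z0,z1):
    S=P[v0:v1,u0:u1];m=(S[...,2]>z0)&(S[...,2]<z1)&(c['range_z'][v0:v1,u0:u1]>0)
    Q=S[m];r=cv2.minAreaRect((Q[:,:2]*1000).astype(np.float32))
    print(n,len(Q),'mean',Q.mean(0).round(4),'med z',np.median(Q[:,2]).round(4),'rect',[np.round(x,1) for x in r])
reg('pinstand',360,430,150,215,.07,.082)
reg('pinhandle',380,430,150,215,.12,.14)
reg('boltstand',335,385,225,270,.058,.068)
reg('bolthead',340,385,225,270,.088,.1)
reg('jig',165,270,140,250,.05,.12)
reg('cover',165,270,140,250,.071,.08)
reg('all jig>.078',165,270,140,250,.08,.12)
im=c['frame'][:,:,::-1]
a=cv2.resize(im[140:250,165:275],(550,550),interpolation=cv2.INTER_CUBIC)
cv2.imwrite('pics/jig.png',a)
for (u,v) in [(207,206),(216,178),(400,180),(360,247),(391,130),(410,238),(319,136),(310,278),(437,140),(452,214)]: print(u,v,P[v,u].round(4))
```

```text
pinstand 1032 mean [ 0.6224 -0.2337  0.0781] med z 0.0782 rect [array([ 624.2, -235.6]), array([75.2, 76.2]), np.float64(22.3)]
pinhandle 127 mean [ 0.6232 -0.2346  0.1285] med z 0.1289 rect [array([ 623.8, -235.1]), array([22. , 22.5]), np.float64(46.2)]
boltstand 749 mean [ 0.4889 -0.1621  0.0651] med z 0.0652 rect [array([ 488.7, -162.8]), array([60.5, 60. ]), np.float64(75.3)]
bolthead 84 mean [ 0.4891 -0.1622  0.095 ] med z 0.0954 rect [array([ 489.6, -162.7]), array([17.6, 19.9]), np.float64(1.7)]
jig 4409 mean [0.5885 0.1305 0.0732] med z 0.075 rect [array([588.4, 128.1]), array([130.7, 170.1]), np.float64(74.4)]
cover 3476 mean [0.5905 0.1369 0.0755] med z 0.0755 rect [array([588.4, 128.1]), array([130.7, 170.1]), np.float64(74.4)]
all jig>.078 1 mean [0.5991 0.1728 0.0806] med z 0.0806 rect [array([599.1, 172.8]), array([0., 0.]), np.float64(0.0)]
207 206 [0.5634 0.1502 0.0644]
216 178 [0.6221 0.1356 0.0656]
400 180 [ 0.6177 -0.231   0.1302]
360 247 [ 0.4886 -0.1604  0.0952]
391 130 [ 0.7279 -0.2202  0.0991]
410 238 [ 0.5089 -0.2577  0.1005]
319 136 [ 0.7374 -0.0757  0.0133]
310 278 [ 4.219e-01 -6.570e-02  3.000e-04]
437 140 [ 0.7435 -0.3493 -0.0017]
452 214 [ 0.5718 -0.3795  0.0012]
```

View pics/jig.png

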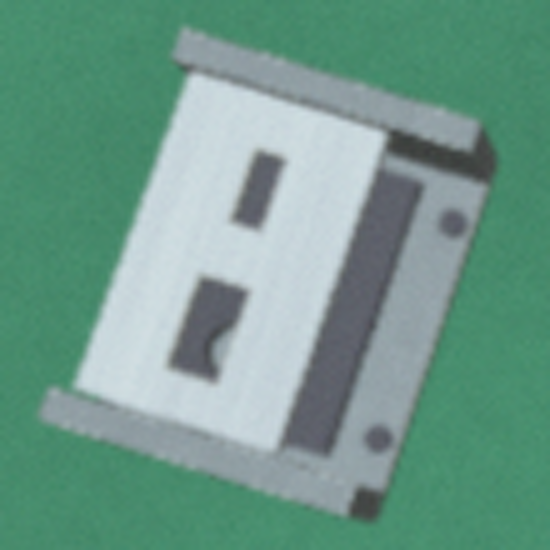

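The close crop shows both cover slots clearly, and a lighter arc of the lower hole's edge in the large slot at about crop (220,350). That means the lower hole is well to jig −y. I'll go above the jig for a wrist look.

```bash
cat >> h.py <<'E'
def to(x,y,z,yaw=None,step=38):
    s=get_state();p=s['tcp_pos'];R=s['eef_rot'];a=np.radians(R[2])
    d=np.array([x,y,z])-p
    t=np.array([np.cos(a)*d[0]+np.sin(a)*d[1], np.sin(a)*d[0]-np.cos(a)*d[1], -d[2]])*1000
    n=max(1,int(np.ceil(np.linalg.norm(t)/step)))
    print('at',p.round(4),'rot',R.round(2),'delta tool mm',t.round(1),'rows',n,'per row',(t/n/1000).round(4), 'yaw az',None if yaw is None else round((R[2]-yaw)/90,4))
E
python3 -c "
from h import *
to(.53,.13,.245,-15.6)"
```

```text
at [0.1537 0.6569 0.2447] rot [ 1.7992e+02 -1.0000e-02 -1.3170e+01] delta tool mm [ 4.865e+02  4.273e+02 -3.000e-01] rows 18 per row [ 0.027   0.0237 -0.    ] yaw az 0.027
```

apply_moves:
  targets:
    - [0.5,0.027,0.0237,0,0,0,0]
    - [0.5,0.027,0.0237,0,0,0,0]
    - [0.5,0.027,0.0237,0,0,0,0]
    - [0.5,0.027,0.0237,0,0,0,0]
    - [0.5,0.027,0.0237,0,0,0,0]
    - [0.5,0.027,0.0237,0,0,0,0]
    - [0.5,0.027,0.0237,0,0,0,0]
    - [0.5,0.027,0.0237,0,0,0,0]
    - [0.5,0.027,0.0237,0,0,0,0]
    - [0.5,0.027,0.0237,0,0,0,0]
    - [0.5,0.027,0.0237,0,0,0,0]
    - [0.5,0.027,0.0237,0,0,0,0]
    - [0.5,0.027,0.0237,0,0,0,0]
    - [0.5,0.027,0.0237,0,0,0,0]
    - [0.5,0.027,0.0237,0,0,0,0]
    - [0.5,0.027,0.0237,0,0,0,0]
    - [0.5,0.027,0.0237,0,0,0,0]
    - [0.5,0.027,0.0237,0,0,0,0.027]
    - [0.5,0,0,0,0,0,0]
    - [0.5,0,0,0,0,0,0]

```text
time_s: 1.77
tcp_pos: [0.5303, 0.1293, 0.2448]
eef_rot: [179.9, 0.1, -15.8]
contact_force: [-0.0, 0.4, 0.5]
gripper_width: 0.0435
gripper_force: 0.0
```

Run:
```python
from h import *
c=snap('wrist','w1.png');P=cloud(c);s=get_state();print(s['tcp_pos'],s['eef_rot'],s['contact_force'],s['joints'].round(1));print(np.array(c['T']).round(3));print(P[::80,::80].round(3)[...,:2].tolist())
```

```text
[0.52984571 0.13027955 0.24500452] [ 1.79964599e+02  4.83775605e-02 -1.57131135e+01] [-1.55867295  0.7003916  -0.95908391] [ 34.4   8.4 -15.7  -0.  -65.9  39.9]
[[-0.272 -0.928 -0.255  0.598]
 [-0.962  0.263  0.071  0.109]
 [ 0.001  0.264 -0.964  0.384]
 [ 0.     0.     0.     1.   ]]
[[[0.811, 0.401], [0.807, 0.341], [0.784, 0.253], [0.758, 0.163], [0.732, 0.073], [0.707, -0.017], [0.681, -0.108], [0.656, -0.198]], [[0.758, 0.483], [0.731, 0.387], [0.703, 0.29], [0.676, 0.193], [0.639, 0.099], [0.621, 0.0], [0.594, -0.097], [0.567, -0.193]], [[0.663, 0.499], [0.634, 0.386], [0.611, 0.331], [0.582, 0.228], [0.561, 0.121], [0.523, 0.02], [0.494, -0.084], [0.487, -0.137]], [[0.573, 0.514], [0.584, 0.196], [0.58, 0.162], [0.571, 0.144], [0.441, 0.156], [0.555, 0.095], [0.554, 0.074], [0.539, 0.042]], [[0.577, 0.187], [0.57, 0.177], [0.564, 0.159], [0.56, 0.14], [0.555, 0.122], [0.549, 0.104], [0.544, 0.085], [0.539, 0.067]]]
```

View pics/w1.png

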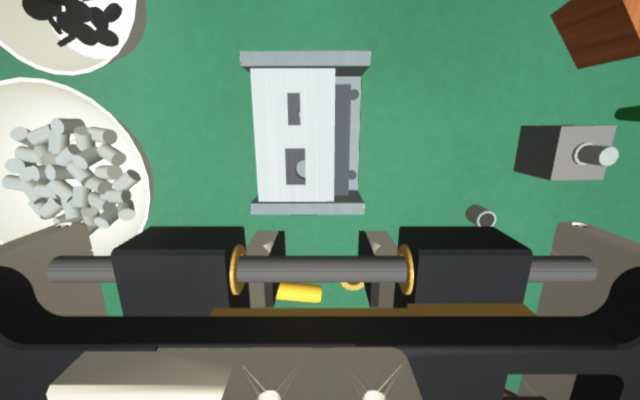

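The wrist picture shows the jig: large slot at (295,166) with the arc of the lower hole's left edge at about (300,169), and the small slot at (293,108) with a bit of hole at its right edge. I'll measure these with depth.

Run:
```python
from h import *
c=np.load('last_wrist.npz');P=cloud(c);K=c['camera_matrix'];T=c['T']
yaw=np.radians(-15.6);X=np.array([np.cos(yaw),np.sin(yaw)]);Y=np.array([-X[1],X[0]])
S=P[45:220,235:375];Z=S[...,2]
m=(Z>.06)&(Z<.085);r=cv2.minAreaRect((S[m][:,:2]*1000).astype(np.float32));print('jig rect',r)
C=np.array([.5884,.1281])
# project pixels on plane z via ray
def ray(u,v,z):
    d=T[:3,:3]@np.array([(u-K[0,2])/K[0,0],(v-K[1,2])/K[1,1],1]);return T[:3,3]+d*(z-T[2,3])/d[2]
def j(p): return np.round([(p[:2]-C)@X*1000,(p[:2]-C)@Y*1000],1)
for n,(u0,u1,v0,v1) in {'large':(280,312,140,192),'small':(282,306,86,132)}.items():
    z=P[v0:v1,u0:u1,2]
    m=(z<.072)
    k,l,st,ce=cv2.connectedComponentsWithStats(m.astype(np.uint8))
    i=1+st[1:,4].argmax();x,y,w,h,_=st[i];print(n,x+u0,y+v0,w,h)
    print(' slot centre jig',j(ray(u0+x+(w-1)/2,v0+y+(h-1)/2,.075)),'w',K[0,0]*0+np.linalg.norm(ray(u0+x-.5,100,.075)-ray(u0+x+w-.5,100,.075)))
    v,u=np.nonzero(z<.05);print(' hole px',len(u))
    if len(u):
        q=np.array([j(ray(a+u0,b+v0,.065)) for a,b in zip(u,v)]);print(q.min(0),q.max(0))
a=c['frame'][80:195,235:375,::-1];cv2.imwrite('pics/w1c.png',cv2.resize(a,None,fx=5,fy=5,interpolation=cv2.INTER_CUBIC))
print(j(ray(295,166,.075)))
```

```text
jig rect ((587.15234375, 129.1671905517578), (129.98709106445312, 169.71710205078125), 74.27145385742188)
large 286 149 20 36
 slot centre jig [-31.2  12.7] w 0.020551193945270402
 hole px 125
[-44.7   3. ] [-26.5  13.2]
small 288 94 13 32
 slot centre jig [28.  12.6] w 0.013358170374475672
 hole px 8
[19.7  7.3] [25.9  8.4]
[-30.7  13.3]
```

View pics/w1c.png

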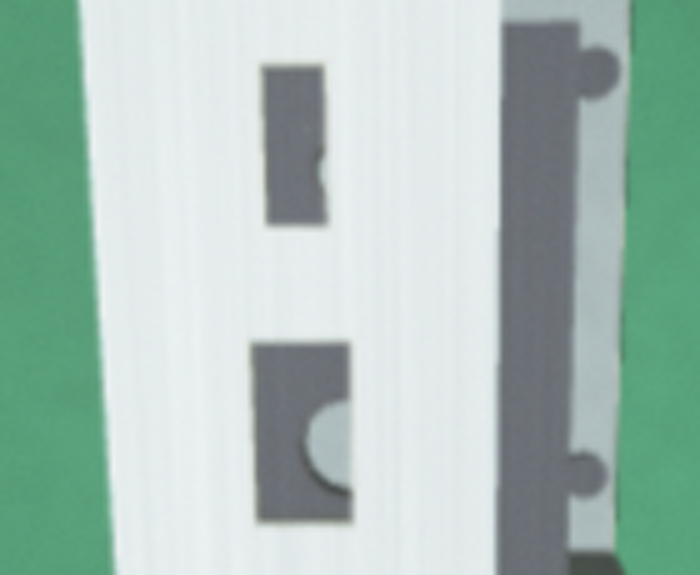

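The lower hole comes out near jig (−35.5, +2). The two wrist hole estimates agree with each other, and the slots are at about y +12.6. Next is the pin.

```bash
python3 -c "
from h import *
to(.624,-.2353,.2,-15.6)"
```

```text
at [0.5298 0.1303 0.245 ] rot [ 1.7996e+02  5.0000e-02 -1.5710e+01] delta tool mm [189.6 326.4  45. ] rows 11 per row [0.0172 0.0297 0.0041] yaw az -0.0013
```

apply_moves:
  targets:
    - [0.6,0.0172,0.0297,0.0041,0,0,0]
    - [0.6,0.0172,0.0297,0.0041,0,0,0]
    - [0.6,0.0172,0.0297,0.0041,0,0,0]
    - [0.6,0.0172,0.0297,0.0041,0,0,0]
    - [0.6,0.0172,0.0297,0.0041,0,0,0]
    - [0.6,0.0172,0.0297,0.0041,0,0,0]
    - [0.6,0.0172,0.0297,0.0041,0,0,0]
    - [0.6,0.0172,0.0297,0.0041,0,0,0]
    - [0.6,0.0172,0.0297,0.0041,0,0,0]
    - [0.6,0.0172,0.0297,0.0041,0,0,0]
    - [0.6,0.0172,0.0297,0.0041,0,0,0]
    - [0.6,0,0,0,0,0,0]
    - [0.6,0,0,0,0,0,0]

```text
time_s: 2.9
tcp_pos: [0.6241, -0.2347, 0.1993]
eef_rot: [180.0, 0.1, -15.7]
contact_force: [0.5, 0.7, 0.5]
gripper_width: 0.0524
gripper_force: 0.0
```

Run:
```python
from h import *
c=snap('wrist');P=cloud(c)
to(.624,-.2353,.106,-15.6)
m=(c['range_z']>0)&(P[...,2]>.12)&(P[...,2]<.135)&(np.hypot(P[...,0]-.624,P[...,1]+.235)<.03)
Q=P[m];print(len(Q),Q.mean(0) if len(Q) else '',Q.min(0),Q.max(0))
m=(c['range_z']>0)&(abs(P[...,2]-.078)<.004)&(np.hypot(P[...,0]-.624,P[...,1]+.235)<.06)
Q=P[m];print(len(Q),cv2.minAreaRect((Q[:,:2]*1000).astype(np.float32)) if len(Q) else '')
```

```text
at [ 0.6241 -0.2337  0.1998] rot [-1.800e+02  6.000e-02 -1.559e+01] delta tool mm [ 0.3  1.5 93.8] rows 3 per row [0.0001 0.0005 0.0313] yaw az 0.0001
738 [ 0.62409052 -0.23534014  0.12848886] [ 0.61144192 -0.24681407  0.12006106] [ 0.63461084 -0.22340223  0.13141641]
4521 ((622.35302734375, -234.9029083251953), (75.7026596069336, 75.41436004638672), 22.40570831298828)
```

apply_moves:
  targets:
    - [0.6,0,0.001,0.03,0,0,0]
    - [0.6,0,0,0.03,0,0,0]
    - [0.6,0,0,0.02,0,0,0]
    - [0.6,0,0,0.013,0,0,0]
    - [0.6,0,0,0,0,0,0]
    - [0,0,0,0,0,0,0]
    - [0,0,0,0,0,0,0]
    - [0,0,0,0,0,0,0]
    - [0,0,0,0,0,0,0]
    - [0,0,0,0,0,0,0]
  newtons: 40

```text
time_s: 3.78
tcp_pos: [0.6245, -0.2353, 0.1086]
eef_rot: [-180.0, -0.1, -15.6]
contact_force: [0.2, 2.7, 2.4]
gripper_width: 0.0249
gripper_force: 2.3
```

apply_moves:
  targets:
    - [0,0,0,0,0,0,0]
    - [0,0,0,0,0,0,0]
    - [0,0,0,0,0,0,0]
    - [0,0,0,-0.02,0,0,0]
    - [0,0,0,-0.03,0,0,0]
    - [0,0,0,-0.03,0,0,0]
    - [0,0,0,-0.02,0,0,0]
    - [0,0,0,0,0,0,0]
    - [0,0,0,0,0,0,0]
  newtons: 50

```text
time_s: 4.53
tcp_pos: [0.6242, -0.2354, 0.2084]
eef_rot: [-180.0, -0.1, -15.6]
contact_force: [0.5, 0.4, -3.1]
gripper_width: 0.023
gripper_force: 50.0
```

Run:
```python
from h import *
s=get_state();p=s['tcp_pos'];print(p,s['contact_force'],s['moment'],s['gripper_width'],s['gripper_force'])
c=snap('wrist');P=cloud(c)
m=(c['range_z']>0)&(np.hypot(P[...,0]-.624,P[...,1]+.235)<.03)&(P[...,2]>.155)&(P[...,2]<.24)
Q=P[m]
for z in (.216,.212,.208,.178,.174,.17):
    q=Q[abs(Q[:,2]-z)<.002];print(z,len(q),q.mean(0).round(4) if len(q) else '',np.ptp(q,axis=0).round(4) if len(q) else '')
yaw=np.radians(-15.6);X=np.array([np.cos(yaw),np.sin(yaw)]);Y=np.array([-X[1],X[0]])
g=np.array([.588,.1285])
for h in [(-35.5,12.3),(-35.5,2.2)]:
    print(h,g+X*h[0]/1000+Y*h[1]/1000)
w=g+X*-.0355+Y*.0123;to(w[0],w[1],.20)
```

```text
[ 0.62421137 -0.23541886  0.20844269] [ 0.48382051  0.35071812 -3.14597088] [ 0.00279037  0.09220083 -0.01970826] 0.02302665148888079 49.999374747276306
0.216 219 [ 0.633  -0.2385  0.216 ] [0.0141 0.0442 0.004 ]
0.212 304 [ 0.6325 -0.2385  0.2118] [0.0164 0.0456 0.004 ]
0.208 329 [ 0.6323 -0.2386  0.2081] [0.0185 0.0467 0.0039]
0.178 36 [ 0.6377 -0.2398  0.1793] [0.0135 0.0316 0.0027]
0.174 0  
0.17 0  
(-35.5, 12.3) [0.55711544 0.14989355]
(-35.5, 2.2) [0.55439935 0.14016561]
at [ 0.6234 -0.2352  0.2069] rot [-1.7997e+02  4.0000e-02 -1.5630e+01] delta tool mm [-167.6 -353.     6.9] rows 11 per row [-0.0152 -0.0321  0.0006] yaw az None
```

apply_moves:
  targets:
    - [0,-0.0152,-0.0321,0,0,0,0]
    - [0,-0.0152,-0.0321,0,0,0,0]
    - [0,-0.0152,-0.0321,0,0,0,0]
    - [0,-0.0152,-0.0321,0,0,0,0]
    - [0,-0.0152,-0.0321,0,0,0,0]
    - [0,-0.0152,-0.0321,0,0,0,0]
    - [0,-0.0152,-0.0321,0,0,0,0]
    - [0,-0.0152,-0.0321,0,0,0,0]
    - [0,-0.0152,-0.0321,0,0,0,0]
    - [0,-0.0152,-0.0321,0,0,0,0]
    - [0,-0.0152,-0.0321,0,0,0,0]
    - [0,0,0,0.02,0,0,0]
    - [0,0,0,0.02,0,0,0]
    - [0,0,0,0,0,0,0]
    - [0,0,0,0,0,0,0]

```text
time_s: 5.83
tcp_pos: [0.5565, 0.1489, 0.1654]
eef_rot: [179.8, 0.2, -15.6]
contact_force: [0.0, 0.0, -2.0]
gripper_width: 0.0234
gripper_force: 50.0
```

Run:
```python
from h import *
to(.5571,.1499,.167,-15.6)
s=get_state();print(s['contact_force'])
c=snap('wrist','w2.png');P=cloud(c)
T=c['T'];K=c['camera_matrix']
def px(p): q=T[:3,:3].T@(np.array(p)-T[:3,3]);return (K@(q/q[2]))[:2].round(1)
t=s['tcp_pos'];print('tip px',px(t-[0,0,.077]),'slot px',px([.5628,.1488,.075]))
u,v=px(t-[0,0,.06]).astype(int)
im=c['frame'][v-90:v+90,u-120:u+120,::-1];cv2.imwrite('pics/w2c.png',cv2.resize(im,(720,540)));print(u-120,v-90)
```

```text
at [0.5565 0.1489 0.1654] rot [179.78   0.2  -15.59] delta tool mm [ 0.3 -1.1 -1.6] rows 1 per row [ 0.0003 -0.0011 -0.0016] yaw az 0.0001
[ 0.01041539  0.03415523 -2.02297392]
tip px [320.1 214.5] slot px [318.2 202.5]
200 131
```

View pics/w2c.png

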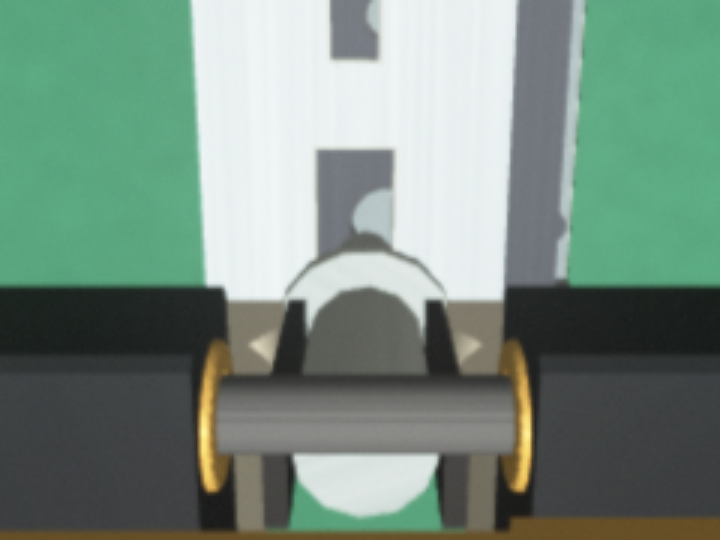

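The crop shows the pin held straight over the jig, centred at about x=365. The large slot spans x=316–393, the hole edge is at about (352,222), and the bolt hole's arc is at about (367,15). I'll fit the circles from the brightness and depth edges.

Run:
```python
from h import *
from scipy.optimize import least_squares
c=np.load('last_wrist.npz');T=c['T'];K=c['camera_matrix'];P=cloud(c)
s=get_state();t=s['tcp_pos']
yaw=np.radians(-15.6);X=np.array([np.cos(yaw),np.sin(yaw)]);Y=np.array([-X[1],X[0]])
def ray(u,v,z):
    d=T[:3,:3]@np.array([(u-K[0,2])/K[0,0],(v-K[1,2])/K[1,1],1]);return T[:3,3]+d*(z-T[2,3])/d[2]
def j(u,v,z): p=ray(u,v,z)[:2]-t[:2];return np.array([p@X,p@Y])*1000
print('slot L,R edges rel tip (mm jig)',j(305.3,190,.075),j(330.9,190,.075),'top edge',j(318,131+149/3,.075))
print('small slot L,R',j(200+331/3,140,.075),j(200+379/3,140,.075),'bottom',j(318,131+59/3,.075))
f=c['frame'].astype(float).mean(2)
for n,(v0,v1,u0,u1,r) in {'large':(192,206,308,331,10.75),'small':(118,150,312,327,6.5)}.items():
    E=[]
    for v in range(v0,v1):
        g=np.diff(f[v,u0:u1]);i=g.argmax()
        if g[i]>12:
            E.append(j(u0+i+.5,v,.065)); 
    E=np.array(E);print(n,E.round(1).tolist())
```

```text
slot L,R edges rel tip (mm jig) [15.9334182  11.73259641] [15.91817063 -9.4859704 ] top edge [23.7965594   1.18463552]
small slot L,R [56.51270675  7.14904823] [56.51182272 -5.50240886] bottom [48.17038074  1.11229023]
large [[11.8, -8.7], [10.9, -8.7], [10.0, -5.2], [9.1, -2.6], [8.2, -1.7], [7.3, -0.9], [6.4, 0.0], [5.5, 0.9], [4.6, 0.9], [3.7, 1.8], [2.8, 1.8], [1.9, 1.8], [1.0, 1.8], [0.1, 1.8]]
small [[73.4, -5.0], [72.6, -5.0], [71.8, -5.0], [71.0, -5.0], [70.2, -5.0], [69.5, -5.0], [68.7, -5.0], [67.9, -5.0], [67.1, -5.0], [66.3, -5.0], [65.5, -5.0], [64.7, -5.0], [63.9, -4.2], [63.1, -3.4], [62.3, -2.5], [61.5, -2.5], [60.8, -2.5], [60.0, -1.7], [59.1, -1.7], [58.3, -1.7], [57.5, -2.5], [56.7, -3.4], [55.9, -3.4], [55.1, -5.0], [54.3, -5.0], [53.5, -5.0], [52.7, -5.0], [51.9, -5.0], [51.1, -5.0], [50.2, -5.0], [49.4, -5.1], [48.6, -5.1]]
```

Relative to the tip, the slot centre is at (+4, +1) and the lower hole at about (0, −8.6) in jig axes. I'll lower the tip into the slot, then drag.

apply_moves:
  targets:
    - [0,0,-0.001,0.004,0,0,0]
    - [0,0,0,0.004,0,0,0]
    - [0,0,0,0.004,0,0,0]
    - [0,0,0,0.003,0,0,0]
    - [0,0,0,0.003,0,0,0]
    - [0,0,0,0.002,0,0,0]
    - [0,0,0,0,0,0,0]
    - [0,0,0,0,0,0,0]
  newtons: 55

```text
time_s: 6.55
tcp_pos: [0.5581, 0.1506, 0.1474]
eef_rot: [180.0, 0.0, -15.6]
contact_force: [0.1, -0.3, -2.5]
gripper_width: 0.0231
gripper_force: 55.0
```

apply_moves:
  targets:
    - [0,0,0,0.002,0,0,0]
    - [0,0,0,0.002,0,0,0]
    - [0,0,0,0.001,0,0,0]
    - [0,0,0,0.001,0,0,0]
    - [0,0,0,0,0,0,0]
    - [0,0,0,0,0,0,0]

```text
time_s: 7.05
tcp_pos: [0.5583, 0.1507, 0.1423]
eef_rot: [-180.0, -0.0, -15.6]
contact_force: [-3.4, -0.7, 4.2]
gripper_width: 0.0233
gripper_force: 55.0
```

Touched the lower plate at TCP z 0.142, exactly as expected. I'll ease up 1.5 mm and drag towards jig −y.

apply_moves:
  targets:
    - [0,0,0,-0.002,0,0,0]
    - [0,0,0.0015,0,0,0,0]
    - [0,0,0.0015,0,0,0,0]
    - [0,0,0.0015,0,0,0,0]
    - [0,0,0.0015,0,0,0,0]
    - [0,0,0.0015,0,0,0,0]
    - [0,0,0.0015,0,0,0,0]
    - [0,0,0.0006,0,0,0,0]
    - [0,0,0,0,0,0,0]
    - [0,0,0,0,0,0,0]

```text
time_s: 7.88
tcp_pos: [0.5556, 0.1414, 0.1435]
eef_rot: [-180.0, -0.0, -15.6]
contact_force: [0.5, 3.4, -1.5]
gripper_width: 0.0229
gripper_force: 55.0
```

Run:
```python
from h import *
c=snap('wrist');s=get_state();t=s['tcp_pos'];print(t,s['contact_force'],s['moment'])
T=c['T'];K=c['camera_matrix']
def px(p): q=T[:3,:3].T@(np.array(p)-T[:3,3]);return (K@(q/q[2]))[:2].round(1)
u,v=px(t-[0,0,.07]).astype(int)
im=c['frame'][v-120:v+40,u-100:u+100,::-1];cv2.imwrite('pics/w3c.png',cv2.resize(im,(750,600)));print(u-100,v-120)
```

```text
[0.5556123  0.14134488 0.14348907] [ 0.6223166   4.50424214 -1.522327  ] [ 1.53879686 -0.4108384  -0.0273403 ]
220 97
```

View pics/w3c.png

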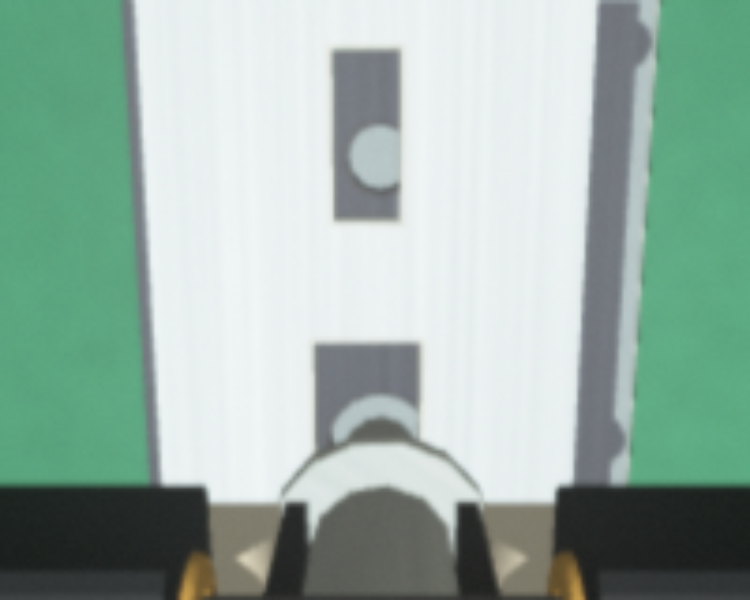

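The cover has followed the tip. The bolt hole is now nearly whole at (380,157), and the pin is centred on x≈381 over the large hole. I'll check x from the bolt hole.

```bash
cat >> h.py <<'E'
yaw=np.radians(-15.6);X=np.array([np.cos(yaw),np.sin(yaw)]);Y=np.array([-X[1],X[0]])
def rel(c,u,v,z,t):
    T=c['T'];K=c['camera_matrix']
    d=T[:3,:3]@np.array([(u-K[0,2])/K[0,0],(v-K[1,2])/K[1,1],1]);p=(T[:3,3]+d*(z-T[2,3])/d[2])[:2]-t[:2];return (np.array([p@X,p@Y])*1000).round(1)
E
python3 - <<'E'
from h import *
c=np.load('last_wrist.npz');t=get_state()['tcp_pos']
f=lambda a,b:(220+a/3.75,97+b/3.75)
print('bolt hole',rel(c,*f(380,157),.065,t)); print('top,bottom',rel(c,*f(380,125),.065,t),rel(c,*f(380,189),.065,t))
print('pin hole top',rel(c,*f(378,394),.065,t),'left',rel(c,*f(332,430),.065,t))
E
```

```text
bolt hole [59.3 -0.7]
top,bottom [65.5 -0.7] [53.  -0.7]
pin hole top [10.1 -0.3] left [2.1 9.6]
```

apply_moves:
  targets:
    - [0,-0.0005,0.0008,0.001,0,0,0]
    - [0,0,0,0.002,0,0,0]
    - [0,0,0,0.002,0,0,0]
    - [0,0,0,0.002,0,0,0]
    - [0,0,0,0.002,0,0,0]
    - [0,0,0,0.002,0,0,0]
    - [0,0,0,0.001,0,0,0]
    - [0,0,0,0,0,0,0]
    - [0,0,0,0,0,0,0]

```text
time_s: 8.68
tcp_pos: [0.5546, 0.1407, 0.1311]
eef_rot: [180.0, 0.0, -15.6]
contact_force: [2.0, 3.5, -4.6]
gripper_width: 0.0233
gripper_force: 55.0
```

Tip is in the hole (12 mm lower, no resistance). Continue.

apply_moves:
  targets:
    - [0,0,0,0.002,0,0,0]
    - [0,0,0,0.002,0,0,0]
    - [0,0,0,0.002,0,0,0]
    - [0,0,0,0.002,0,0,0]
    - [0,0,0,0.002,0,0,0]
    - [0,0,0,0.002,0,0,0]
    - [0,0,0,0,0,0,0]
    - [0,0,0,0,0,0,0]

```text
time_s: 9.35
tcp_pos: [0.5551, 0.1409, 0.1192]
eef_rot: [-180.0, -0.0, -15.6]
contact_force: [3.5, 3.6, -2.9]
gripper_width: 0.0232
gripper_force: 55.0
```

apply_moves:
  targets:
    - [0,0.0004,0,0.002,0,0,0]
    - [0,0,0,0.002,0,0,0]
    - [0,0,0,0.002,0,0,0]
    - [0,0,0,0.002,0,0,0]
    - [0,0,0,0.001,0,0,0]
    - [0,0,0,0.001,0,0,0]
    - [0,0,0,0,0,0,0]
    - [0,0,0,0,0,0,0]

```text
time_s: 10.02
tcp_pos: [0.5556, 0.1408, 0.1094]
eef_rot: [-180.0, -0.0, -15.6]
contact_force: [4.3, 3.6, 0.1]
gripper_width: 0.0233
gripper_force: 55.0
```

apply_moves:
  targets:
    - [0,0.0004,0,0.001,0,0,0]
    - [0,0,0,0.001,0,0,0]
    - [0,0,0,0.001,0,0,0]
    - [0,0,0,0.001,0,0,0]
    - [0,0,0,0,0,0,0]
    - [0,0,0,0,0,0,0]

```text
time_s: 10.52
tcp_pos: [0.5558, 0.1407, 0.1055]
eef_rot: [-180.0, -0.0, -15.6]
contact_force: [2.7, 3.5, 1.3]
gripper_width: 0.0233
gripper_force: 55.0
```

apply_moves:
  targets:
    - [0,0,0,0.001,0,0,0]
    - [0,0,0,0.001,0,0,0]
    - [0,0,0,0,0,0,0]
    - [0,0,0,0,0,0,0]

```text
time_s: 10.85
tcp_pos: [0.556, 0.1407, 0.1054]
eef_rot: [-180.0, -0.1, -15.6]
contact_force: [-3.3, 4.5, 17.8]
gripper_width: 0.0237
gripper_force: 55.0
```

Seated: z has stopped at 0.1054 with about 20 N. I'll relax, release, lift and check.

apply_moves:
  targets:
    - [0,0,0,-0.0015,0,0,0]
    - [0,0,0,0,0,0,0]
    - [0.5,0,0,0,0,0,0]
    - [0.5,0,0,0,0,0,0]
    - [0.5,0,0,0,0,0,0]
    - [0.5,0,0,0,0,0,0]
    - [0.5,0,0,-0.02,0,0,0]
    - [0.5,0,0,-0.03,0,0,0]
    - [0.5,0,0,-0.035,0,0,0]
    - [0.5,0,0,-0.035,0,0,0]
    - [0.5,-0.03,0,-0.02,0,0,0]
    - [0.5,-0.03,0,0,0,0,0]
    - [0.5,0,0,0,0,0,0]
    - [0.5,0,0,0,0,0,0]

```text
time_s: 12.02
tcp_pos: [0.4966, 0.1566, 0.2454]
eef_rot: [-180.0, -0.0, -15.5]
contact_force: [-0.1, -0.0, 0.0]
gripper_width: 0.0437
gripper_force: 0.0
```

Run:
```python
from h import *
c=snap('wrist');P=cloud(c);t=get_state()['tcp_pos'];print(t)
D=np.hypot(P[...,0]-.556,P[...,1]-.1407)
for z0,z1 in [(.12,.135),(.078,.086)]:
    m=(c['range_z']>0)&(P[...,2]>z0)&(P[...,2]<z1)&(D<.03);Q=P[m];print(len(Q),Q.mean(0).round(4),np.median(Q[:,2]),np.ptp(Q,axis=0).round(4))
T=c['T'];K=c['camera_matrix'];q=T[:3,:3].T@(np.array([.57,.137,.09])-T[:3,3]);u,v=(K@(q/q[2]))[:2].astype(int)
v0,u0=max(v-80,0),u-100;im=c['frame'][v0:v0+160,u0:u0+200,::-1];cv2.imwrite('pics/w4c.png',cv2.resize(im,(750,600)));print(u0,v0)
to(.489,-.1625,.2,-15.6)
```

```text
[0.49727046 0.15649086 0.24494721]
556 [0.554  0.1406 0.1259] 0.1259532271501864 [0.023  0.0231 0.0048]
484 [0.5563 0.1398 0.0811] 0.08109422208739295 [0.0373 0.0371 0.0036]
219 37
at [0.4973 0.1565 0.2449] rot [ 1.7998e+02  1.0000e-02 -1.5550e+01] delta tool mm [ 77.5 309.5  44.9] rows 9 per row [0.0086 0.0344 0.005 ] yaw az 0.0006
```

View pics/w4c.png

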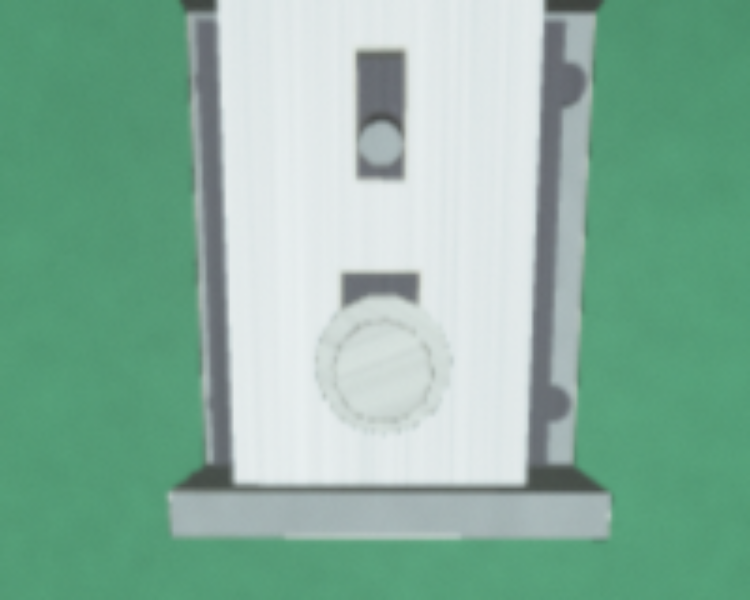

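The pin is seated with its collar top at 0.081. The bolt hole is fully open in the small slot, at about crop (381,140). Next is the bolt.

Run:
```python
from h import *
c=np.load('last_wrist.npz')
f=lambda a,b:(219+a/3.75,37+b/3.75)
t=np.array([.556,.1407])
print('bolt hole rel pin tcp',rel(c,*f(381,140),.065,t),'slot centre',rel(c,*f(381,114),.075,t),'pin collar centre',rel(c,*f(384,365),.081,t),'handle top',rel(c,*f(384,371),.126,t))
print(t+X*.06)
```

```text
bolt hole rel pin tcp [58.2 -0.4] slot centre [63.1 -0.4] pin collar centre [-2.  -1.3] handle top [-1.8 -1.3]
[0.61378975 0.12456481]
```

apply_moves:
  targets:
    - [0.5,0.0086,0.0344,0.005,0,0,0]
    - [0.5,0.0086,0.0344,0.005,0,0,0]
    - [0.5,0.0086,0.0344,0.005,0,0,0]
    - [0.5,0.0086,0.0344,0.005,0,0,0]
    - [0.5,0.0086,0.0344,0.005,0,0,0]
    - [0.5,0.0086,0.0344,0.005,0,0,0]
    - [0.5,0.0086,0.0344,0.005,0,0,0]
    - [0.5,0.0086,0.0344,0.005,0,0,0]
    - [0.5,0.0086,0.0344,0.005,0,0,0]
    - [0.5,0,0,0,0,0,0]
    - [0.5,0,0,0,0,0,0]

```text
time_s: 12.98
tcp_pos: [0.4885, -0.1647, 0.1984]
eef_rot: [179.9, 0.2, -15.9]
contact_force: [-0.2, 0.7, 0.5]
gripper_width: 0.0436
gripper_force: 0.0
```

Run:
```python
from h import *
c=snap('wrist');P=cloud(c)
D=np.hypot(P[...,0]-.489,P[...,1]+.1625)
m=(c['range_z']>0)&(P[...,2]>.091)&(P[...,2]<.1)&(D<.025);Q=P[m];print(len(Q),Q.mean(0).round(4),np.ptp(Q,axis=0).round(4))
to(.489,-.1625,.092,-15.6)
```

```text
377 [ 0.488  -0.1621  0.0949] [0.0197 0.0192 0.0055]
at [ 0.4888 -0.1636  0.1989] rot [ 1.7995e+02  1.3000e-01 -1.5760e+01] delta tool mm [-1.000e-01 -1.100e+00  1.069e+02] rows 3 per row [-0.     -0.0004  0.0356] yaw az -0.0018
```

apply_moves:
  targets:
    - [0.5,-0.0004,-0.001,0.035,0,0,0]
    - [0.5,0,0,0.035,0,0,0]
    - [0.5,0,0,0.025,0,0,0]
    - [0.5,0,0,0.0125,0,0,0]
    - [0.5,0,0,0,0,0,0]
    - [0.5,0,0,0,0,0,0]
    - [0,0,0,0,0,0,0]
    - [0,0,0,0,0,0,0]
    - [0,0,0,0,0,0,0]
    - [0,0,0,0,0,0,0]
    - [0,0,0,0,0,0,0]
    - [0,0,0,0,0,0,0]
  newtons: 30

```text
time_s: 14.03
tcp_pos: [0.4895, -0.1612, 0.0933]
eef_rot: [-180.0, -0.1, -15.6]
contact_force: [-1.1, 2.3, 6.2]
gripper_width: 0.019
gripper_force: 30.0
```

apply_moves:
  targets:
    - [0,0,0,-0.01,0,0,0]
    - [0,0,0,-0.03,0,0,0]
    - [0,0,0,-0.035,0,0,0]
    - [0,0,0,-0.025,0,0,0]
    - [0,0,0,0,0,0,0]
    - [0,0,0,0,0,0,0]
    - [0,0,0,0,0,0,0]

```text
time_s: 14.62
tcp_pos: [0.4884, -0.1612, 0.1924]
eef_rot: [-180.0, 0.0, -15.6]
contact_force: [-0.9, -0.5, -0.9]
gripper_width: 0.0191
gripper_force: 30.0
```

Run:
```python
from h import *
s=get_state();p=s['tcp_pos'];print(p,s['contact_force'],s['moment'],s['gripper_width'])
to(.614,.1248,.19,-15.6)
c=snap('wrist','w5.png');P=cloud(c)
T=c['T'];K=c['camera_matrix'];q=T[:3,:3].T@(p-[0,0,.03]-T[:3,3]);u,v=(K@(q/q[2]))[:2].astype(int)
v0,u0=max(v-80,0),u-100;im=c['frame'][v0:v0+160,u0:u0+200,::-1];cv2.imwrite('pics/w5c.png',cv2.resize(im,(750,600)));print(u0,v0)
```

```text
[ 0.48842789 -0.1611747   0.19236748] [-0.92922441 -0.45852194 -0.9462495 ] [-0.02759239  0.05425713 -0.00338701] 0.019089887608714846
at [ 0.4884 -0.1612  0.1924] rot [-1.7998e+02  2.0000e-02 -1.5620e+01] delta tool mm [  43.9 -309.2    2.4] rows 9 per row [ 0.0049 -0.0344  0.0003] yaw az -0.0002
220 157
```

View pics/w5c.png

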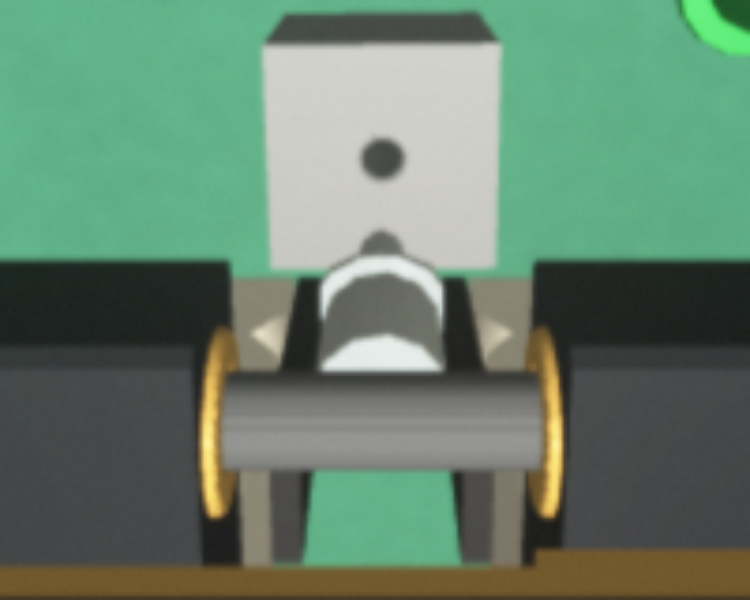

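The bolt is held upright and clear of its stand; the empty stand hole is visible at (382,158). Now over the small hole.

apply_moves:
  targets:
    - [0,0.0049,-0.0344,0,0,0,0]
    - [0,0.0049,-0.0344,0,0,0,0]
    - [0,0.0049,-0.0344,0,0,0,0]
    - [0,0.0049,-0.0344,0,0,0,0]
    - [0,0.0049,-0.0344,0,0,0,0]
    - [0,0.0049,-0.0344,0,0,0,0]
    - [0,0.0049,-0.0344,0,0,0,0]
    - [0,0.0049,-0.0344,0,0,0,0]
    - [0,0.0049,-0.0344,0,0,0,0]
    - [0,0,0,0.015,0,0,0]
    - [0,0,0,0.01,0,0,0]
    - [0,0,0,0,0,0,0]
    - [0,0,0,0,0,0,0]
    - [0,0,0,0,0,0,0]

```text
time_s: 15.83
tcp_pos: [0.6145, 0.1241, 0.1675]
eef_rot: [180.0, 0.0, -15.6]
contact_force: [0.3, -0.4, -0.9]
gripper_width: 0.0187
gripper_force: 30.0
```

Run:
```python
from h import *
s=get_state();p=s['tcp_pos'];print(p,s['contact_force'],s['eef_rot'])
to(.614,.1248,.16,-15.6)
```

```text
[0.61451928 0.12412699 0.16752233] [ 0.28940606 -0.36938394 -0.92110325] [ 1.79958870e+02  1.69894582e-02 -1.56408125e+01]
at [0.6145 0.1241 0.1675] rot [ 1.7996e+02  2.0000e-02 -1.5640e+01] delta tool mm [-0.7 -0.5  7.5] rows 1 per row [-0.0007 -0.0005  0.0075] yaw az -0.0005
```

apply_moves:
  targets:
    - [0,-0.0005,-0.0005,0.006,0,0,0]
    - [0,0,0,0.006,0,0,0]
    - [0,0,0,0.006,0,0,0]
    - [0,0,0,0.004,0,0,0]
    - [0,0,0,0.003,0,0,0]
    - [0,0,0,0.003,0,0,0]
    - [0,0,0,0.003,0,0,0]
    - [0,0,0,0.003,0,0,0]
    - [0,0,0,0.003,0,0,0]
    - [0,0,0,0.003,0,0,0]
    - [0,0,0,0,0,0,0]
    - [0,0,0,0,0,0,0]

```text
time_s: 16.83
tcp_pos: [0.6143, 0.1257, 0.1273]
eef_rot: [180.0, 0.0, -15.6]
contact_force: [-0.4, 0.1, -0.1]
gripper_width: 0.0191
gripper_force: 30.0
```

Tip is at 0.059, inside the lower plate with no force.

apply_moves:
  targets:
    - [0,0,0,0.003,0,0,0]
    - [0,0,0,0.003,0,0,0]
    - [0,0,0,0.003,0,0,0]
    - [0,0,0,0.003,0,0,0]
    - [0,0,0,0.003,0,0,0]
    - [0,0,0,0.003,0,0,0]
    - [0,0,0,0.002,0,0,0]
    - [0,0,0,0.001,0,0,0]
    - [0,0,0,0.001,0,0,0]
    - [0,0,0,0,0,0,0]
    - [0,0,0,0,0,0,0]

```text
time_s: 17.75
tcp_pos: [0.6144, 0.1257, 0.1055]
eef_rot: [-180.0, -0.0, -15.6]
contact_force: [-0.2, 0.4, -0.7]
gripper_width: 0.0188
gripper_force: 30.0
```

apply_moves:
  targets:
    - [0,0,0,0.001,0,0,0]
    - [0,0,0,0.001,0,0,0]
    - [0,0,0,0.001,0,0,0]
    - [0,0,0,0,0,0,0]
    - [0,0,0,0,0,0,0]

```text
time_s: 18.17
tcp_pos: [0.6145, 0.1257, 0.1033]
eef_rot: [-180.0, -0.0, -15.6]
contact_force: [-2.0, 0.0, 5.5]
gripper_width: 0.0191
gripper_force: 30.0
```

Seated, with about 6 N of contact at the predicted height. Release and withdraw.

apply_moves:
  targets:
    - [0,0,0,-0.0005,0,0,0]
    - [0.45,0,0,0,0,0,0]
    - [0.45,0,0,0,0,0,0]
    - [0.45,0,0,0,0,0,0]
    - [0.45,0,0,0,0,0,0]
    - [0.45,0,0,-0.015,0,0,0]
    - [0.45,0,0,-0.03,0,0,0]
    - [0.45,0,0,-0.035,0,0,0]
    - [0.45,0,0,-0.035,0,0,0]
    - [0.45,-0.035,0,-0.025,0,0,0]
    - [0.45,-0.035,0,0,0,0,0]
    - [0.45,-0.035,0,0,0,0,0]
    - [0.45,0,0,0,0,0,0]
    - [0.45,0,0,0,0,0,0]

```text
time_s: 19.33
tcp_pos: [0.5131, 0.1541, 0.2432]
eef_rot: [-179.9, -0.1, -15.5]
contact_force: [0.3, -0.2, 0.7]
gripper_width: 0.0391
gripper_force: 0.0
```

Run:
```python
from h import *
c=snap('wrist','w6.png');P=cloud(c);t=get_state();print(t['tcp_pos'],t['contact_force'])
for n,a,zs in [('pin',(.556,.1407),[(.12,.135),(.078,.087)]),('bolt',(.6145,.1257),[(.1,.11),(.0775,.085)])]:
  D=np.hypot(P[...,0]-a[0],P[...,1]-a[1])
  for z0,z1 in zs:
    m=(c['range_z']>0)&(P[...,2]>z0)&(P[...,2]<z1)&(D<.024);Q=P[m];print(n,len(Q),Q.mean(0).round(4),np.median(Q[:,2]).round(4))
```

```text
[0.51414179 0.15400778 0.24287785] [ 1.36240323  0.72744223 -0.34076271]
pin 542 [0.5542 0.1405 0.126 ] 0.126
pin 429 [0.5594 0.1393 0.081 ] 0.081
bolt 392 [0.6122 0.1255 0.1049] 0.1049
bolt 112 [0.6068 0.1267 0.0791] 0.079
```

View pics/w6.png

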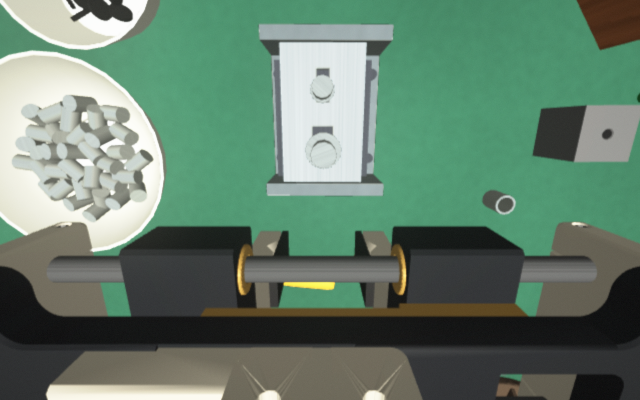

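The pin at (323,150) has its collar top at 0.081, and the bolt at (322,87) has its collar top at 0.079 and head at 0.105. Both are fully seated and the gripper is clear, so I'm handing in.

```bash
python3 -c "
from plant import close_job
print(close_job())"
```

```text
the job is handed in; nothing more can be done
None
```

The tapered pin is seated through both plates with its collar flat on the cover, the bolt is fully home in the smaller hole, and the job is handed in at about 19 s with the gripper clear of everything.

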